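Put the slicer insert back in its block

TASK

The large orange slicer insert was left lying flat on the wooden riser, too wide and thin to be picked up there. Slide it out over the riser's free left end until it overhangs, pinch the overhanging end, lift it clear, and stand it on end in the slot of the beech block that fits its width, fully home, without dropping it or disturbing the other things.

Things in the scene. Friction and masses are not known exactly. Their poses are not given: they have to be found in the camera images.
- insert_center (a point): centre of the loose slicer insert, a rigid flat plate 120 mm long (its x) by 104 mm wide (y) by 5 mm thick (z), about 0.12 kg, balanced at its centre: orange plastic frame, blade plate flush with both faces, no opening a finger could enter. Starts flat on the riser, an end (104 mm edge) facing the riser's left end and 25 to 41 mm from it, the other end 4 to 22 mm from the honey jar.
- riser: fixed worktop riser: bamboo board 150 mm deep (x, pointing to the back) by 280 mm wide (y, pointing to its left end), 14 mm thick, its top 85 mm above the worktop; origin on the worktop under the board's centre. Steel legs at y = +85 and -105 mm; nothing stands under or beyond the left end. An upstand, 12 mm thick, rises 20 mm above the board along its back edge.
- riser_edge (a point): middle of the edge of the riser's left end, at the height of the board's top (140 mm from the riser's origin); axes as the riser's. The lacquered board is slippery: under a fingertip pressed on it with 5 to 10 N the insert is dragged along. Overhead, wall cupboards begin 0.57 m ahead of the robot, 0.46 m above the worktop.
- block: fixed beech block 106 mm (x) by 146 mm (y) by 58 mm high with three upright saw-cut slots of different length; origin on the worktop under its centre. All slots run along y, centred on y = 0, are 9 mm across (x) and 48 mm deep (floor 10 mm above the worktop), with a 4 mm 45-degree chamfer round the mouth.
- slot_narrow (a point): middle of the mouth (at the block's top face) of the slot at x = -32 mm of the block, 88 mm long; a small insert (84 mm wide) stands in it
- slot_middle (a point): middle of the mouth of the slot at x = 0 of the block, 108 mm long
- slot_wide (a point): middle of the mouth of the slot at x = +32 mm of the block, 126 mm long; empty, it belongs to the wide insert now fitted in the slicer
- small_insert: loose small orange insert that stands in the narrow slot, 5 mm thick (x), 84 mm wide (y), 70 mm tall, so its top is 80 mm above the worktop; origin at the centre of its lower edge. Leave it there.
- red_spice: loose spice jar with a red cap, 45 mm diameter, 106 mm tall, origin under its centre; stands on the riser near its right end. Leave alone.
- mug: loose white mug, about 90 mm diameter and 96 mm tall with a handle, origin under the middle of its outline including the handle; stands on the worktop right of the riser. Leave alone.
- honey: loose honey jar with a yellow lid, 66 mm diameter, 90 mm tall, origin under its centre; stands on the riser just right of the insert. Leave alone.
- spoon: loose white teaspoon, 130 mm long, lying on the worktop in front of the riser, near the worktop's front edge; origin under its middle. Leave alone.
- green_spice: loose spice jar with a green cap, 46 mm diameter, 106 mm tall, origin under its centre; stands on the worktop behind the riser, right of the sink. Leave alone.

How it is judged (in metres and radians):
On the way, in this order (a step that is already met when the one before it is completed fails the run):
1. the insert lies flat on the riser with an end overhanging its left end by at least 15 mm (y of insert_center in the frame of riser_edge between -0.045 and 0 m and z of insert_center in the frame of riser_edge between -0.002 and 0.008 m and angle between insert_center's own z axis and vertical below 0.1 rad), for 0.2 s.
2. the insert is held in the fingers, clear of the riser (contact force between the fingers and insert above 1 N and contact force between riser and insert below 0.05 N and height (world z) of insert_center above 0.1 m), for 0.2 s.
At the end, for the whole second after the job is handed in: The insert stands on end in the middle slot, on its floor (centre 66 to 73 mm above the worktop, within 8 mm across and 5 mm along the slot, upright within 0.15 rad), released and at rest; jars, mug and spoon within 20 mm and the small insert within 10 mm of where they were (x of insert_center in the frame of block between -0.008 and 0.008 m and y of insert_center in the frame of block between -0.005 and 0.005 m and z of insert_center in the frame of block between 0.066 and 0.073 m and angle between the x axis of insert_center and the z axis of block, either way round below 0.15 rad and linear speed of insert below 0.04 m/s and distance of each of red_spice, mug, honey, spoon, green_spice, spoon from where it was at the start of the episode below 0.02 m and distance of small_insert from where it was at the start of the episode below 0.01 m); the robot touches nothing.
It fails at once if the insert is dropped on the worktop, in the sink or on the floor (height (world z) of insert_center below 0.05 m).
It fails at once if a spice jar, the mug or the honey jar is tipped over (angle between any of red_spice, mug, honey, green_spice's own z axis and vertical above 0.6 rad).
It also fails if it takes over 61 s, if anything falls off the work surface, if the arm or the gripper's body presses on something with over 40 N, if the wrist force passes 120 N, or if a joint passes its speed limit or range.

ROBOT

A 6-joint arm with a two-finger parallel gripper is mounted at the origin on a cart in front of the work surface, level with it; the furniture and walls round the work are solid. World frame = base frame: x ahead of the robot, y to its left, z up, the work surface at z = 0. Lengths are in mm, angles in rad, forces in N, time in s.
With the tool pointing down it reaches from about 275 to 1000 mm from the base axis. Payload 8.4 kg.
Tool frame: the origin (TCP) lies between the finger pads; the fingertips stand 17 mm ahead of it and the grasp point (between the pads) lies 2 mm behind it (r.tcp_to_tips is the distance from the TCP to the fingertips, in mm); z points along the fingers, y is the line along which they close (so a half turn about z gives the same grasp; the last joint's range is limited). The gripper opens to 85 mm and grips with 20 to 120 N. Pads are 22 mm wide; open, the fingers measure 114 mm over their backs; the gripper's body (76 mm by 85 mm) begins 54 mm behind the grasp point. The pads swing forward as they close: fully open they stand 13 mm farther back than shut.
Start: joints at [1.186, 0.353, 1.633, -0, 1.155, -0.002], TCP at [233.448, 579.767, 248.281] pointing down, gripper open.
Joint ranges: [-2.63, 2.63], [-0.92, 2.1], [0.06, 2.66], [-1.3, 4.44], [0, 2.69], [-3.02, 3.02]. Speed limits (rad/s): [2.22, 2.22, 2.79, 3.14, 3.14, 3.14].

INTERFACE

Orientations are given as [roll, pitch, yaw] about the fixed x, y, z axes, in that order (R = Rz(yaw) Ry(pitch) Rx(roll)).
In Python, from rig import r gives the robot as it stands. The module is installed in compiled form; this text tells all that it offers.
- The arm moves only by the tool apply_moves, never from a script. Its argument "series" is text: rows parted by semicolons, each of 7 numbers parted by spaces: the shift along the tool's x, y, z in cm, then the turn, a rotation vector about the tool's x, y, z in rad, then the gripper's target within -1 to 1 (shut at 1, half-way at 0, fully open at -1). In form: tx ty tz rx ry rz fingers; .... A call has exactly 10 rows; each row shifts and turns the commanded pose from where the row before left it, along the tool's axes as they then stand; what a row does not reach is not made up. A row lasts 1/12 s, in which the tool goes at most 41.7 mm and 7.16 degrees, less where a joint would pass 70% of its speed; a pose out of reach is approached as far as the arm can. A call with a gripper value outside its range is refused whole. The fingers move at their own pace and stop on an object; "squeeze" is the grip in N (left out, the last holds). Time passes only in rows, so rows that do not move let the fingers close, or fill a call up. It gives the time, the measured TCP pose, the force and the opening at its end, in the units of the state.
- r.sense(): the state, without advancing time (a new reading comes with each control period).
- r.grab_frame(name): name is "scene" or "top" or "wrist"; returns the picture (480x640x3 uint8, blue, green, red); there is no depth.
- r.camera_info(name): a dict with "K" (3x3 intrinsics, pixels), "extrinsics" (4x4, takes a point from camera to world coordinates). Camera axes: x right, y down, z forward; pixel columns grow to the right and rows downward; lengths in mm; the calibration is good to about 2 mm. A picture is of the moment at which its call begins: read the wrist's pose just before it. camera_info takes no time and is no camera call; for the wrist camera it gives the pose at the moment of the call.
- r.sign_off(): hands the job in, once; it reports no verdict.
The state is a dict: "clock": time; "qpos": joint angles; "qvel": joint speeds; "joint_efforts": joint torques, N m; "eef_pos": TCP position; "tcp_rot": TCP orientation; "contact_force": force on the tool from outside, world axes, zero at the start; "wrist_torque": the same for the moment, N m; "opening": opening from 0.0 (shut) to 1.0 (fully open).
Only numpy, scipy, OpenCV 4.12 (cv2) and the standard library are available. Lean on these libraries where they do the work, as an engineer would, in place of code of your own. Each camera call takes 0.05 s, during which the arm holds its last target. There are 200 camera calls.

## Working session

There is one attempt and no reset: what is moved stays moved. The work goes in short steps, Python scripts to look and compute and a tool call to move; the robot and the scene stay as the last step left them, time stands still between calls to the robot, and variables do not carry over. Pictures are saved under pics/ and viewed, on a budget of 10 in all, crops included, one or two more only if the job needs it, and the job is handed in when it is done.

Besides the shell and the picture viewer there is one more tool, called after ">>>" as a command line: name --argument value ..., lists and objects as JSON in quotes. apply_moves: Moves the arm, as the interface text tells. Its arguments: {"type":"object","properties":{"series":{"type":"string"},"squeeze":{"type":"number"}},"required":["series"]}

```bash
mkdir -p pics
python3 - <<'E'
from rig import r
import cv2,numpy as np
np.set_printoptions(precision=2,suppress=True)
s=r.sense();print(s,r.tcp_to_tips)
for n in("scene","top"):
    i=r.grab_frame(n);cv2.imwrite(f"pics/{n}0.png",i);c=r.camera_info(n);print(n,c["K"],c["extrinsics"])
E
```

```text
{'clock': 0.0, 'qpos': array([ 1.19,  0.35,  1.63,  0.  ,  1.16, -0.  ]), 'qvel': array([-0.,  0.,  0., -0.,  0., -0.]), 'joint_efforts': array([  0.  , -60.53, -34.21,   0.  ,   0.01,  -0.  ]), 'eef_pos': array([233.26, 579.34, 247.54]), 'tcp_rot': array([-3.14, -0.  ,  2.76]), 'contact_force': array([ 0.86, -0.05, -0.17]), 'wrist_torque': array([ 0.06, -0.01, -0.01]), 'opening': 0.9987321142116082} 17.0
scene [[548.28   0.   316.41]
 [  0.   548.28 240.33]
 [  0.     0.     1.  ]] [[   0.5    -0.67    0.55 -250.83]
 [  -0.87   -0.39    0.31 -551.19]
 [   0.     -0.63   -0.77 1200.48]
 [   0.      0.      0.      1.  ]]
top [[455.24   0.   318.74]
 [  0.   455.24 238.77]
 [  0.     0.     1.  ]] [[   0.01   -0.99    0.12  356.43]
 [  -1.     -0.01   -0.02  -71.31]
 [   0.02   -0.12   -0.99 1441.59]
 [   0.      0.      0.      1.  ]]
```

View pics/scene0.png

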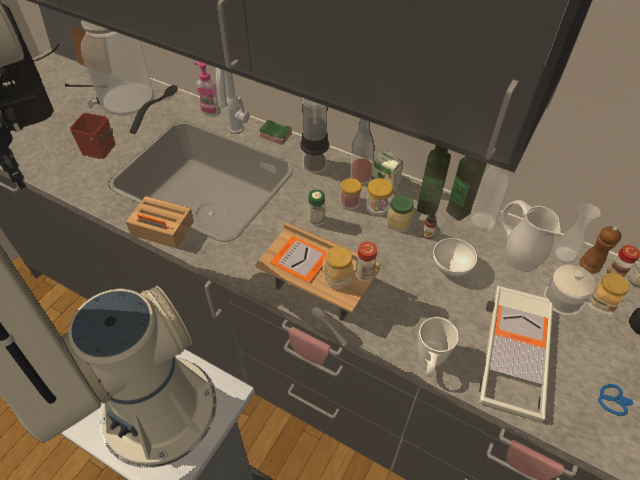

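View pics/top0.png

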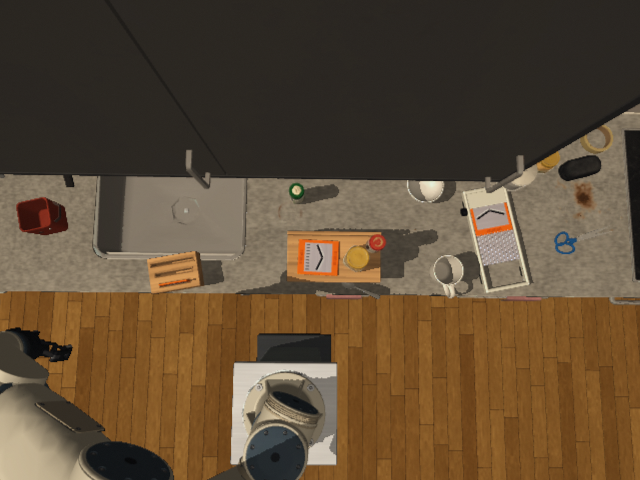

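Scene and top show the insert (top ≈(318,257)) on the riser (288–382 × 231–282), with honey at (358,258) and red cap at (377,242). The block is at (175,271), the green jar at (297,190) and the mug at (449,270).

```bash
cat > h.py <<'E'
from rig import r
import cv2,numpy as np
np.set_printoptions(precision=1,suppress=True)
def ray(c,p):
    d=np.linalg.inv(c["K"])@[p[0],p[1],1]; E=c["extrinsics"]; return E[:3,3],E[:3,:3]@d
def onz(c,p,z):
    o,d=ray(c,p); return o+d*(z-o[2])/d[2]
def tri(*cps):
    A=np.zeros((3,3));b=np.zeros(3)
    for c,p in cps:
        o,d=ray(c,p);d=d/np.linalg.norm(d);M=np.eye(3)-np.outer(d,d);A+=M;b+=M@o
    return np.linalg.solve(A,b)
def proj(c,P):
    E=np.linalg.inv(c["extrinsics"]);q=c["K"]@(E[:3,:3]@P+E[:3,3]);return q[:2]/q[2]
def orange(i):
    h=cv2.cvtColor(i,cv2.COLOR_BGR2HSV);return cv2.inRange(h,(4,190,150),(16,255,255))
def blobs(m,a=40):
    cs,_=cv2.findContours(m,cv2.RETR_EXTERNAL,cv2.CHAIN_APPROX_NONE)
    return sorted([c for c in cs if cv2.contourArea(c)>a],key=cv2.contourArea)[::-1]
E
python3 - <<'E'
from h import *
C={n:r.camera_info(n) for n in("scene","top")}
cen={}
for n in C:
    i=cv2.imread(f"pics/{n}0.png");
    for b in blobs(orange(i)):
        rc=cv2.minAreaRect(b);print(n,rc,cv2.contourArea(b))
        if n=="top": print(np.array([onz(C[n],p,90)[:2] for p in cv2.boxPoints(rc)]).round(1).tolist())
ps=(288,232),(381,232),(381,282),(288,282)
print("riser top",[onz(C["top"],p,85)[:2].round() for p in ps])
ps=(147,255),(198,251),(202,288),(151,293)
print("block",[onz(C["top"],p,58)[:2].round() for p in ps])
print("honey",onz(C["top"],(358,258),175),"red",onz(C["top"],(377,242),191),"green",onz(C["top"],(297,190),106))
t=cv2.imread("pics/top0.png");s=cv2.imread("pics/scene0.png")
a=cv2.resize(t[220:300,130:400],(800,237),interpolation=cv2.INTER_CUBIC)
b=cv2.resize(s[180:320,120:400],(700,350),interpolation=cv2.INTER_CUBIC)
b=cv2.copyMakeBorder(b,0,0,0,100,0);cv2.imwrite("pics/crop.png",np.vstack([a,b]))
E
```

```text
scene ((298.7000427246094, 257.60003662109375), (47.404640197753906, 34.435447692871094), 26.56505012512207) 1407.0
scene ((520.4146728515625, 330.60882568359375), (50.7730827331543, 29.067975997924805), 4.39870548248291) 213.0
top ((317.6022033691406, 257.0579833984375), (40.52286148071289, 34.95162582397461), 3.012787342071533) 1340.0
[[420.5, -32.7], [524.7, -36.5], [519.9, -157.6], [415.6, -152.7]]
top ((490.88458251953125, 218.92311096191406), (27.260141372680664, 37.45818328857422), 78.69007110595703) 181.0
[[621.1, -555.9], [645.5, -669.4], [563.3, -682.3], [539.4, -569.6]]
top ((377.5, 241.5), (13.0, 13.0), 90.0) 138.5
[[538.2, -254.5], [538.8, -293.6], [499.5, -293.3], [499.0, -254.3]]
riser top [array([545.,  -5.]), array([ 548., -285.]), array([ 398., -284.]), array([395.,  -8.])]
block [array([473., 421.]), array([487., 268.]), array([375., 251.]), array([359., 403.])]
honey [ 461.5 -206.3  175. ] red [ 505.3 -257.4  191. ] green [669.1 -30.7 106. ]
```

View pics/crop.png

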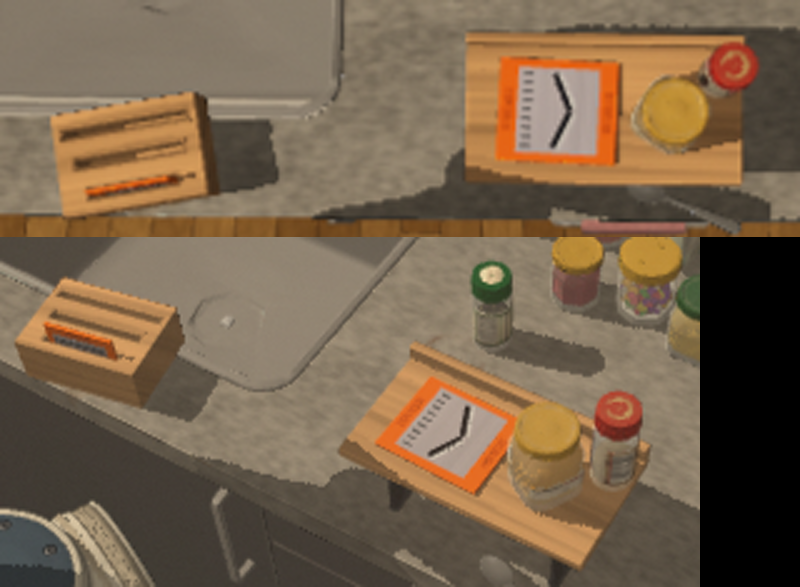

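Crop: insert flat at about (470,-95), about 27 mm from the riser's left edge (y≈-6). The block is near (424,336), yawed about 6°, with the small insert in its front slot. I'll pass over the block first for a close wrist view.

>>> apply_moves --series "0 0 0 0 0 -0.125 1; 0 0 0 0 0 -0.125 1; 0 0 0 0 0 -0.125 1; -1.7 -3.4 0 0 0 0 1; -1.7 -3.4 0 0 0 0 1; -1.7 -3.4 0 0 0 0 1; -1.7 -3.4 0 0 0 0 1; -1.7 -3.4 0 0 0 0 1; -1.7 -3.4 0 0 0 0 1; -1.7 -3.4 0 0 0 0 1" --squeeze 60

```text
clock: 0.93
eef_pos: [350.8, 339.0, 248.1]
tcp_rot: [-3.141, -0.0, 3.134]
contact_force: [0.4, 0.5, 0.1]
opening: -0.001
```

Run:
```python
from h import *
s=r.sense();print(s["clock"],s["qpos"].round(3),s["eef_pos"],s["tcp_rot"].round(3),s["contact_force"])
c=r.camera_info("wrist");i=r.grab_frame("wrist");cv2.imwrite("pics/w1.png",i);np.save("w1K",c["K"]);np.save("w1E",c["extrinsics"]);print(c)
```

```text
0.9333 [ 0.8  0.1  1.9 -0.   1.1 -0.8] [350.8 339.  248.1] [-3.1 -0.   3.1] [0.4 0.5 0.1]
{'K': array([[376. ,   0. , 319.4],
       [  0. , 376. , 240.1],
       [  0. ,   0. ,   1. ]]), 'extrinsics': array([[  0. ,   1. ,   0.3, 284.7],
       [  1. ,  -0. ,  -0. , 339.6],
       [ -0. ,   0.3,  -1. , 374.1],
       [  0. ,   0. ,   0. ,   1. ]])}
```

View pics/w1.png

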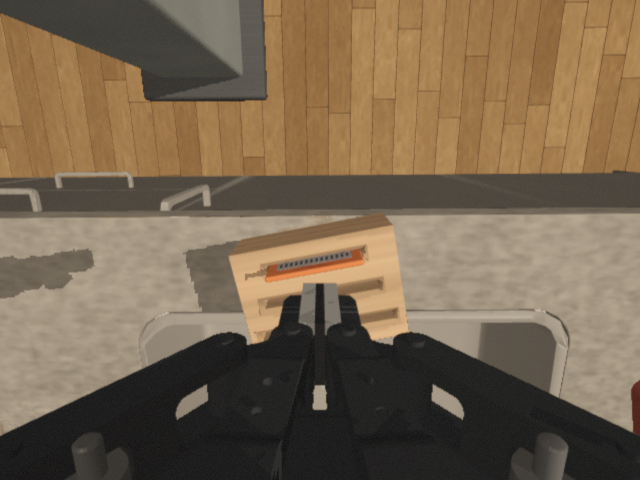

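The wrist view shows the block with corners ≈(231,258), (390,222) and (408,330). The gripper hides part of the middle and wide slots. I'll back off 80 mm for a full view, which also gives a second viewpoint.

>>> apply_moves --series "2 0 0 0 0 0 1; 2 0 0 0 0 0 1; 2 0 0 0 0 0 1; 2 0 0 0 0 0 1; 0 0 0 0 0 0 1; 0 0 0 0 0 0 1; 0 0 0 0 0 0 1; 0 0 0 0 0 0 1; 0 0 0 0 0 0 1; 0 0 0 0 0 0 1"

```text
clock: 1.82
eef_pos: [271.1, 341.5, 248.2]
tcp_rot: [-3.141, -0.0, 3.133]
contact_force: [0.3, -0.2, 0.0]
opening: 0.001
```

Run:
```python
from h import *
s=r.sense();print(s["eef_pos"])
c=r.camera_info("wrist");i=r.grab_frame("wrist");cv2.imwrite("pics/w2.png",i);np.save("w2K",c["K"]);np.save("w2E",c["extrinsics"])
cv2.imwrite("pics/w2c.png",cv2.resize(i[240:440,190:450],(780,600),interpolation=cv2.INTER_CUBIC))
```

```text
[271.1 341.5 248.2]
```

View pics/w2c.png

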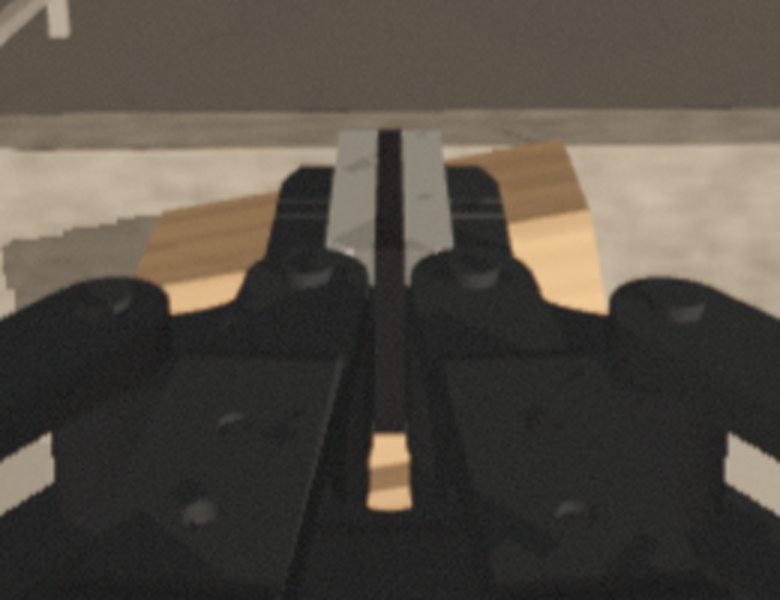

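I went the wrong way: image-down is +X, so the gripper now hides the block. I'll go forward instead.

>>> apply_moves --series "-4 0 0 0 0 0 1; -4 0 0 0 0 0 1; -4 0 0 0 0 0 1; -4 0 0 0 0 0 1; -2 0 0 0 0 0 1; 0 0 0 0 0 0 1; 0 0 0 0 0 0 1; 0 0 0 0 0 0 1; 0 0 0 0 0 0 1; 0 0 0 0 0 0 1"

```text
clock: 2.7
eef_pos: [449.6, 340.2, 248.4]
tcp_rot: [-3.142, -0.0, 3.135]
contact_force: [-0.2, -0.1, -0.4]
opening: 0.005
```

Run:
```python
from h import *
s=r.sense();print(s["eef_pos"])
c=r.camera_info("wrist");i=r.grab_frame("wrist");cv2.imwrite("pics/w3.png",i);np.save("w3K",c["K"]);np.save("w3E",c["extrinsics"])
cv2.imwrite("pics/w3c.png",cv2.resize(i[80:320,170:470],(750,600),interpolation=cv2.INTER_CUBIC))
```

```text
[449.6 340.2 248.4]
```

View pics/w3c.png

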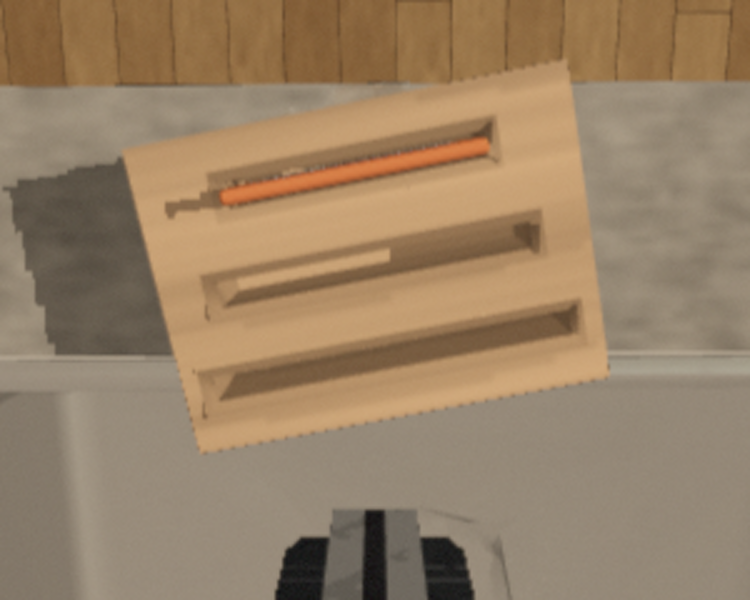

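Full view of the block, in crop pixels (full image = crop/2.5 + (170,80)): top corners (124,152), (566,62), (608,375), (203,452); middle slot mouth (202,275), (540,210), (543,250), (210,320).

Run:
```python
from h import *
L=lambda n:{"K":np.load(f"{n}K.npy"),"extrinsics":np.load(f"{n}E.npy")}
w1,w3=L("w1"),L("w3"); f=lambda p:(p[0]/2.5+170,p[1]/2.5+80)
C=[f(p) for p in((124,152),(566,62),(608,375),(203,452))]
P=np.array([onz(w3,p,58) for p in C]);print(P,P.mean(0))
print([np.linalg.norm(P[i]-P[(i+1)%4]).round(1) for i in range(4)])
S=np.array([onz(w3,f(p),58) for p in((202,275),(540,210),(543,250),(210,320))]);print(S,S.mean(0))
for a,b in((P[0],P[1]),(P[3],P[2]),(S[0],S[1]),(S[3],S[2])):
  d=b-a;print("yaw",np.degrees(np.arctan2(-d[0],d[1])))
# stereo heights: front-left, front-right corner in w1, seek by corner refinement
g=cv2.cvtColor(cv2.imread("pics/w1.png"),6)
for p1,k in(((231,258),0),((391,226),1),((408,331),2)):
  q=cv2.cornerSubPix(g,np.float32([[p1]]),(4,4),(-1,-1),(3,50,.01))[0,0]
  print(p1,q,tri((w1,q),(w3,C[k])))
```

```text
[[384.4 259.2  58. ]
 [357.6 401.7  58. ]
 [459.9 421.1  58. ]
 [487.2 279.5  58. ]] [422.3 340.4  58. ]
[np.float64(145.0), np.float64(104.2), np.float64(144.2), np.float64(104.7)]
[[424.6 282.5  58. ]
 [403.7 395.3  58. ]
 [416.9 396.9  58. ]
 [439.9 284.4  58. ]] [421.3 339.8  58. ]
yaw 10.663384602128627
yaw 10.886106960323328
yaw 10.464802238660573
yaw 11.58241452962275
(231, 258) [228.2 255.8] [384.4 258.   55. ]
(391, 226) [392.1 224.4] [357.2 402.5  53.1]
(408, 331) [409.4 331.4] [461.4 423.1  52. ]
```

>>> apply_moves --series "-0.6 -4 0 0 0 0 1; -0.6 -4 0 0 0 0 1; -0.6 -4 0 0 0 0 1; -0.6 -4 0 0 0 0 1; -0.6 -4 0 0 0 0 1; -0.6 -4 0 0 0 0 1; -0.6 -4 0 0 0 0 1; -0.6 -4 0 0 0 0 1; -0.6 -4 0 0 0 0 1; 0 -4 0 0 0 0 1"

```text
clock: 3.58
eef_pos: [501.9, -61.9, 248.9]
tcp_rot: [-3.141, 0.002, 3.135]
contact_force: [0.1, -0.4, 0.2]
opening: 0.001
```

Run:
```python
from h import *
s=r.sense();print(s["eef_pos"],s["qpos"].round(2),s["contact_force"])
c=r.camera_info("wrist");i=r.grab_frame("wrist");cv2.imwrite("pics/w4.png",i)
b=blobs(orange(i))[0];rc=cv2.minAreaRect(b);print(rc)
P=np.array([onz(c,p,90) for p in cv2.boxPoints(rc)]);print(P,P.mean(0),[np.linalg.norm(P[k]-P[k-1]).round(1) for k in range(4)])
t=r.camera_info("top")
print("stereo", tri((c,rc[0]),(t,(317.6,257.06))))
cv2.imwrite("pics/w4c.png",i[60:420])
```

```text
[501.9 -61.9 248.9] [-0.1  0.2  1.9  0.   1.1 -1.7] [ 0.1 -0.4  0.2]Traceback (most recent call last):
  File "<stdin>", line 4, in <module>
IndexError: list index out of range
```

View pics/w4.png

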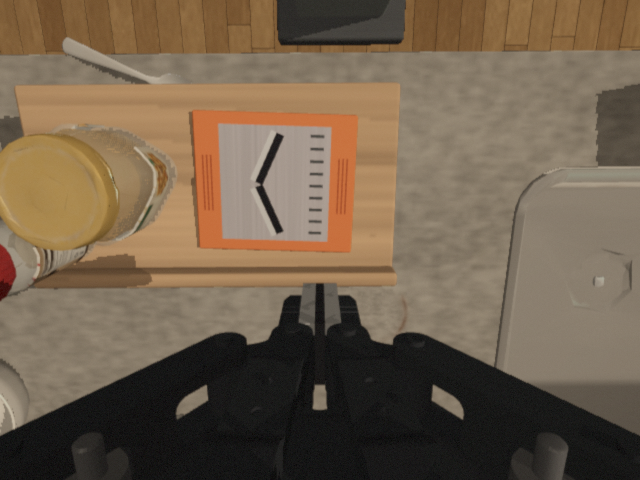

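The wrist view shows the insert corners at (192,110), (357,115), (351,252), (200,248), and the riser's left edge running (400,84) to (394,270).

```bash
sed -i 's/(4,190,150),(16,255,255)/(4,140,110),(15,255,255)/' h.py
python3 - <<'E'
from h import *
c=r.camera_info("wrist");t=r.camera_info("top")
P=np.array([onz(c,p,90) for p in((192,110),(357,115),(351,252),(200,248))]);print(P,P.mean(0),[np.linalg.norm(P[k]-P[k-1]).round(1) for k in range(4)])
print("edge",onz(c,(400,84),85),onz(c,(394,268),85))
i=cv2.imread("pics/w4.png");b=blobs(orange(i))[0];print(cv2.minAreaRect(b))
print("stereo",tri((c,proj(c,P.mean(0))),(t,(317.6,257.06))))
E
```

```text
[[ 414.7 -159.4   90. ]
 [ 419.   -40.8   90. ]
 [ 522.   -43.6   90. ]
 [ 518.  -162.9   90. ]] [ 468.4 -101.7   90. ] [np.float64(103.3), np.float64(118.6), np.float64(103.0), np.float64(119.4)]
edge [397.9 -10.   85. ] [537.3  -8.1  85. ]
((272.7398376464844, 180.84527587890625), (165.51666259765625, 138.23434448242188), 1.6846843957901)
stereo [463.6 -94.4 145.4]
```

>>> apply_moves --series "1.7 -1.9 0 0 0 0 1; 1.7 -1.9 2 0 0 0 1; 0 0 3 0 0 0 1; 0 0 3 0 0 0 1; 0 0 3 0 0 0 1; 0 0 1.8 0 0 0 1; 0 0 0.6 0 0 0 1; 0 0 0.2 0 0 0 1; 0 0 0 0 0 0 1; 0 0 0 0 0 0 1"

```text
clock: 4.47
eef_pos: [468.1, -98.0, 113.5]
tcp_rot: [-3.141, 0.002, 3.134]
contact_force: [0.3, 0.5, 0.2]
opening: 0.001
```

>>> apply_moves --series "0 0 0.1 0 0 0 1; 0 0 0.1 0 0 0 1; 0 0 0.1 0 0 0 1; 0 0 0.1 0 0 0 1; 0 0 0 0 0 0 1; 0 0 0 0 0 0 1; 0 0 0 0 0 0 1; 0 0 0 0 0 0 1; 0 0 0 0 0 0 1; 0 0 0 0 0 0 1"

```text
clock: 5.3
eef_pos: [467.2, -98.1, 108.3]
tcp_rot: [-3.142, 0.0, 3.134]
contact_force: [0.0, -0.6, -0.1]
opening: -0.005
```

>>> apply_moves --series "0 0 0.05 0 0 0 1; 0 0 0 0 0 0 1; 0 0 0.05 0 0 0 1; 0 0 0 0 0 0 1; 0 0 0.05 0 0 0 1; 0 0 0 0 0 0 1; 0 0 0 0 0 0 1; 0 0 0 0 0 0 1; 0 0 0 0 0 0 1; 0 0 0 0 0 0 1"

```text
clock: 6.13
eef_pos: [467.2, -98.1, 107.0]
tcp_rot: [-3.142, 0.0, 3.134]
contact_force: [-0.9, 0.3, 5.1]
opening: 0.0
```

>>> apply_moves --series "0 0 0.03 0 0 0 1; 0 0 0 0 0 0 1; 0 0.3 0 0 0 0 1; 0 0.4 0 0 0 0 1; 0 0.4 0 0 0 0 1; 0 0.4 0 0 0 0 1; 0 0.3 0 0 0 0 1; 0 0.2 0 0 0 0 1; 0 0 0 0 0 0 1; 0 0 0 0 0 0 1"

```text
clock: 6.97
eef_pos: [468.2, -78.1, 107.1]
tcp_rot: [-3.141, 0.002, 3.134]
contact_force: [1.3, 0.2, 5.7]
opening: -0.001
```

```bash
cat > ins.py <<'E'
from h import *
s=r.sense();print(s["clock"],s["eef_pos"],s["qpos"].round(2),s["contact_force"])
t=r.camera_info("top");i=r.grab_frame("top")
for b in blobs(orange(i)):
    rc=cv2.minAreaRect(b);x,y,w,h=cv2.boundingRect(b)
    print(np.round(rc[0],1),np.round(rc[1],1),"L/R mid",onz(t,(x,y+h/2),90)[:2],onz(t,(x+w,y+h/2),90)[:2])
E
python3 ins.py
```

```text
6.9667 [468.2 -78.1 107.1] [-0.2  0.3  2.1  0.   0.8 -1.7] [1.3 0.2 5.7]
[ 24.3 385.4] [ 44.1 190.8] L/R mid [ 92.4 802.4] [ 93.4 648.1]
[363.3 413.1] [ 31.9 132.1] L/R mid [  22.4 -183.6] [  22.8 -278.3]
[467.1 407.1] [ 24.9 144. ] L/R mid [  40.5 -491.9] [  40.9 -567.3]
[398.7 432. ] [95.1 42.4] L/R mid [ -29.3 -269.4] [ -28.7 -398.2]
[ 88.5 382.5] [ 26.7 110.9] L/R mid [103.3 598.2] [103.8 519.2]
[220.7 335.6] [28.  84.1] L/R mid [235.1 226.4] [235.8 136.8]
[565.7 421. ] [ 29.6 116.4] L/R mid [   3.1 -760.3] [   3.6 -859.4]
[608.7 423.2] [112.7  14. ] L/R mid [  -1.7 -914.5] [  -1.4 -972.9]
[173.3 273.7] [37.1 50.5] L/R mid [412.6 400.5] [414.2 251.3]
[243.5 327.5] [15. 65.] L/R mid [260.1 140.5] [260.5  94.1]
[ 77.3 458.7] [15.1 41. ] L/R mid [-105.1  593.4] [-105.   546.4]
[512. 441.] [46. 16.] L/R mid [ -52.3 -633.3] [ -52.1 -682.3]
[410.3 349.1] [48.1 16.6] L/R mid [ 202.6 -343.7] [ 203.  -396.5]
[369.6 333. ] [74.1 15.9] L/R mid [ 247.4 -224. ] [ 247.9 -273.8]
[307.9 271.1] [40.6 15.8] L/R mid [425.9  -4.6] [ 427.4 -132.1]
[ 92. 467.] [14.2 24.9] L/R mid [-126.2  550.4] [-126
[... 662 characters left out ...]
 [12.3 23.1] L/R mid [ -81.6 -431.5] [ -81.5 -471.5]
[411.5 378.5] [17. 13.] L/R mid [ 119.2 -351.4] [ 119.5 -392.1]
[633.5 382.4] [41.5 10.9] L/R mid [  112.1 -1001.9] [  112.4 -1040.4]
[631.8 346.8] [28.2 12.2] L/R mid [  213.6 -1003.5] [  213.9 -1045.3]
[346.1 275. ] [27.6 15.5] L/R mid [ 429.2 -158.8] [ 429.9 -227.2]
[ 32.9 453.5] [15.5 16.9] L/R mid [-92.2 718.7] [-92.1 669. ]
[592. 363.] [14. 12.] L/R mid [ 166.8 -884.2] [ 167.  -922.8]
[369.6 270.7] [ 6.  19.3] L/R mid [ 429.9 -221.3] [ 430.6 -280.9]
[374. 255.] [ 8. 10.] L/R mid [ 476.4 -248.2] [ 476.8 -281.2]
[ 99.1 361.7] [14.1 18.3] L/R mid [160.6 548.7] [160.9 506.1]
[440. 408.] [16.5 13.7] L/R mid [  38.8 -431.2] [  39.1 -474.5]
```

```bash
cat > ins.py <<'E'
from h import *
s=r.sense();print(s["clock"],s["eef_pos"],s["qpos"].round(2),s["contact_force"])
t=r.camera_info("top");i=r.grab_frame("top")
h=cv2.cvtColor(i,cv2.COLOR_BGR2HSV);m=cv2.inRange(h,(4,190,150),(16,255,255));m[:,350:]=0;m[:,:250]=0
ys,xs=np.nonzero(m);print(xs.min(),xs.max(),ys.min(),ys.max(),onz(t,(xs.min(),ys.mean()),90)[:2],onz(t,(xs.max()+1,ys.mean()),90)[:2])
w=r.grab_frame("wrist")
cv2.imwrite("pics/%s.png"%__import__("sys").argv[1],np.hstack([cv2.resize(i[200:300,250:350],(400,400)),cv2.resize(w,(400,300))[:,:].copy() if 0 else cv2.copyMakeBorder(cv2.resize(w,(400,300)),0,100,0,0,0)]))
E
python3 ins.py s1; python3 -c "
from h import *
t=r.camera_info('top');i=cv2.imread('pics/top0.png')
h=cv2.cvtColor(i,cv2.COLOR_BGR2HSV);m=cv2.inRange(h,(4,190,150),(16,255,255));m[:,350:]=0;m[:,:250]=0
ys,xs=np.nonzero(m);print(xs.min(),xs.max(),ys.min(),ys.max())"
```

```text
7.0167 [468.1 -78.1 107. ] [-0.2  0.3  2.1  0.   0.8 -1.7] [-0.5  0.   6.5]
290 328 261 274 [430.2 -13.4] [ 431.5 -129.1]
297 338 239 275
```

View pics/s1.png

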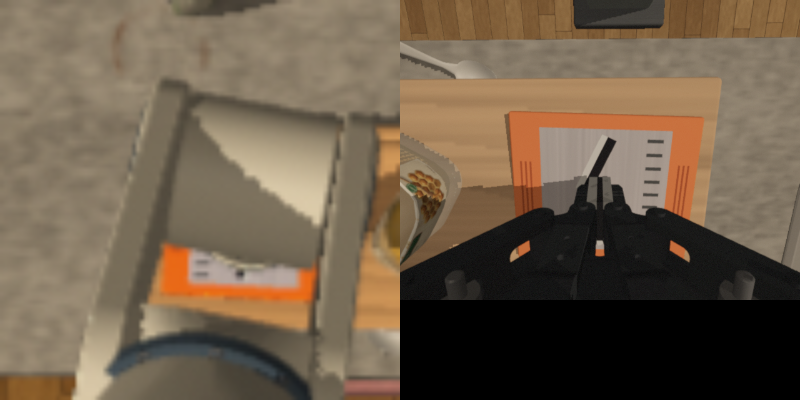

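Insert follows the finger: left edge moved about 20 mm with it. I'll slide the remaining 40 mm.

>>> apply_moves --series "0 0.3 0 0 0 0 1; 0 0.5 0 0 0 0 1; 0 0.5 0 0 0 0 1; 0 0.5 0 0 0 0 1; 0 0.5 0 0 0 0 1; 0 0.5 0 0 0 0 1; 0 0.5 0 0 0 0 1; 0 0.5 0 0 0 0 1; 0 0.2 0 0 0 0 1; 0 0 0 0 0 0 1"

```text
clock: 7.95
eef_pos: [468.5, -37.9, 107.1]
tcp_rot: [-3.141, 0.002, 3.134]
contact_force: [-0.0, 1.8, 6.4]
opening: 0.004
```

>>> apply_moves --series "0 0 -0.2 0 0 0 1; 0 0 -0.5 0 0 0 1; 0 0 -2 0 0 0 1; 0 0 -4 0 0 0 1; 0 0 -4 0 0 0 1; -1 0 -3 0 0 0 1; -2 0 0 0 0 0 1; 0 0 0 0 0 0 1; 0 0 0 0 0 0 1; 0 0 0 0 0 0 1"

```text
clock: 8.78
eef_pos: [496.5, -38.3, 242.7]
tcp_rot: [3.141, -0.002, 3.134]
contact_force: [-0.1, 0.3, -0.4]
opening: -0.001
```

Run:
```python
from h import *
s=r.sense();print(s["clock"],s["eef_pos"],s["qpos"].round(3),s["contact_force"])
c=r.camera_info("wrist");np.save("w5K",c["K"]);np.save("w5E",c["extrinsics"]);cv2.imwrite("pics/w5.png",r.grab_frame("wrist"))
```

```text
8.7833 [496.5 -38.3 242.7] [-0.1  0.2  1.9 -0.   1.1 -1.6] [-0.1  0.3 -0.4]
```

View pics/w5.png

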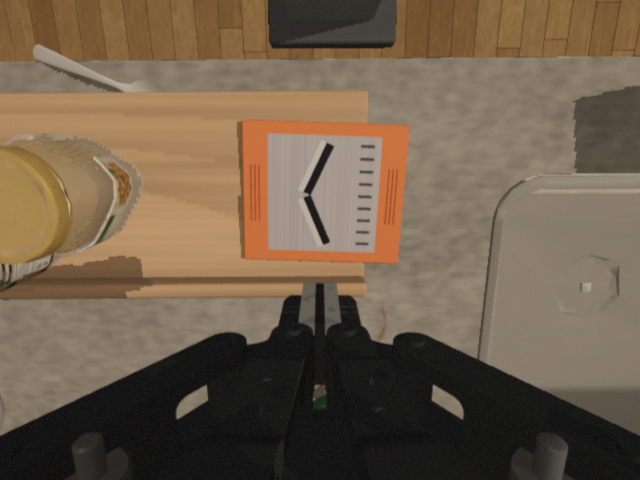

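Run:
```python
from h import *
c=r.camera_info("wrist")
P=np.array([onz(c,p,90) for p in((241,120),(410,125),(400,263),(243,259))]);print(P,P.mean(0))
print("edge",onz(c,(368,92),85),onz(c,(365,275),85))
```

```text
[[416.5 -93.2  90. ]
 [420.7  26.4  90. ]
 [523.6  24.3  90. ]
 [519.6 -97.9  90. ]] [470.1 -35.1  90. ]
edge [398.   -3.4  85. ] [535.2  -2.1  85. ]
```

>>> apply_moves --series "0.3 4 0 0 0 0 1; 0.3 4 0 0 0 0 1; 0.3 4 0 0 0 0 1; 0.3 4 0 0 0 0 1; 0.3 4 0 0 0 0 0; 0.3 4 0 0 0 0 0; 0.3 0 0 0.12 0 0 0; 0.3 0 0 0.12 0 0 0; 0.3 0 0 0.12 0 0 0; 0 0 0 0.12 0 0 0"

```text
clock: 9.67
eef_pos: [471.8, 201.9, 243.9]
tcp_rot: [-2.655, 0.001, 3.134]
contact_force: [0.3, 0.2, -0.3]
opening: 0.495
```

```bash
python3 -c "
from rig import r
s=r.sense();print(s['eef_pos'].round(1),s['qpos'].round(2),s['tcp_rot'].round(2))"
```

```text
[471.8 201.9 243.9] [ 0.64  0.34  1.75 -0.39  1.37 -0.78] [-2.66  0.    3.13]
```

>>> apply_moves --series "0 0 0 0.109 0 0 0; 0 0 0 0.109 0 0 0; 0 0 0 0.109 0 0 0; 0 0 0 0.109 0 0 0; 0 0 0 0.109 0 0 0; 0 0 0 0.109 0 0 0; 0 0 0 0.109 0 0 0; 0 0 0 0.109 0 0 0; 0 0 0 0.109 0 0 0; 0 0 0 0.106 0 0 0"

```text
clock: 10.5
eef_pos: [472.1, 202.1, 243.0]
tcp_rot: [-1.568, -0.001, 3.135]
contact_force: [0.1, -0.2, 0.1]
opening: 0.498
```

```bash
python3 -c "
from rig import r
s=r.sense();print(s['eef_pos'].round(1),s['qpos'].round(3),s['tcp_rot'].round(3));print(r.camera_info('wrist')['extrinsics'].round(2))"
```

```text
[472.1 202.1 243. ] [ 0.837  0.875  1.567 -0.862  2.075 -0.512] [-1.568e+00 -1.000e-03  3.135e+00]
[[-0.0000e+00  9.7000e-01  2.5000e-01  4.0681e+02]
 [-0.0000e+00  2.5000e-01 -9.7000e-01  3.2819e+02]
 [-1.0000e+00 -0.0000e+00  0.0000e+00  2.4311e+02]
 [ 0.0000e+00  0.0000e+00  0.0000e+00  1.0000e+00]]
```

The tool reaches the horizontal pose. With the wrist about 320 mm behind the TCP, pointing straight at -y would put it over the block. I'll yaw about 0.4 rad so the wrist passes behind the block over the sink, but first I need the faucet's position.

Run:
```python
from h import *
c=r.camera_info("scene")
for p,z in(((235,130),0),((220,72),200),((240,110),60)): print(p,onz(c,p,z))
```

```text
(235, 130) [887.5 411.2   0. ]
(220, 72) [906.5 454.9 200. ]
(240, 110) [923.8 408.3  60. ]
```

>>> apply_moves --series "0 0 0 0 0.1 0 0; 0 0 0 0 0.1 0 0; 0 0 0 0 0.1 0 0; 0 0 0 0 0.1 0 0; -1.5 0 1.5 0 0 0 0; -1.5 0 1.5 0 0 0 0; -1.5 0 1.5 0 0 0 0; -1.5 0 1.5 0 0 0 0; -1 0 1.5 0 0 0 0; -1 0 1.5 0 0 0 0"

```text
clock: 11.33
eef_pos: [510.0, 86.0, 242.7]
tcp_rot: [-1.573, -0.002, 2.734]
contact_force: [0.0, 1.0, 0.1]
opening: 0.502
```

```bash
python3 -c "
from rig import r
s=r.sense();print(s['eef_pos'].round(1),s['qpos'].round(3),s['tcp_rot'].round(3))"
```

```text
[510.   86.  242.7] [ 0.54   0.91   1.473 -0.778  2.162 -0.507] [-1.573e+00 -2.000e-03  2.734e+00]
```

>>> apply_moves --series "0 2 0 0 0 0 0; 0 2 0 0 0 0 0; 0 2 0 0 0 0 0; 0 2 0 0 0 0 0; 0 2 0 0 0 0 0; 0 1.5 0 0 0 0 0; 0 1.5 0 0 0 0 0; 0 1.5 0 0 0 0 0; 0 1 0 0 0 0 0; 0 0 0 0 0 0 0"

```text
clock: 12.17
eef_pos: [509.7, 87.8, 86.1]
tcp_rot: [-1.573, -0.003, 2.734]
contact_force: [-0.7, -0.6, 0.8]
opening: 0.503
```

Run:
```python
from h import *
s=r.sense();print(s['eef_pos'].round(1),s['qpos'].round(3),s['tcp_rot'].round(3),s["contact_force"])
w=r.grab_frame("wrist");i=r.grab_frame("scene");cv2.imwrite("pics/p1.png",np.hstack([cv2.resize(i[140:380,80:400],(400,300)),cv2.resize(w,(400,300))]))
```

```text
[509.7  87.8  86.1] [ 0.5  1.1  1.4 -0.7  2.  -0.4] [-1.6 -0.   2.7] [-0.7 -0.6  0.8]
```

View pics/p1.png

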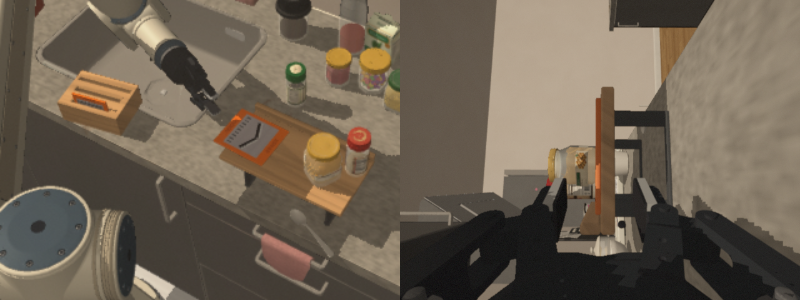

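The scene and wrist views show the gripper behind the riser's left end, with the plate edge centred between the open fingers and the wrist clear of the block. I'll advance and pinch.

>>> apply_moves --series "-0.1 -0.14 0.5 0 0 0 0; -0.1 0 1 0 0 0 0; -0.1 0 1 0 0 0 0; 0 0 1 0 0 0 0; 0 0 1 0 0 0 0; 0 0 1 0 0 0 0; 0 0 0.9 0 0 0 0; 0 0 0.5 0 0 0 0; 0 0 0 0 0 0 0; 0 0 0 0 0 0 0"

```text
clock: 13.1
eef_pos: [485.6, 23.4, 89.3]
tcp_rot: [-1.574, -0.002, 2.733]
contact_force: [0.1, 0.7, 0.4]
opening: 0.503
```

>>> apply_moves --series "0 0 0 0 0 0 0.5; 0 0 0 0 0 0 0.6; 0 0 0 0 0 0 0.7; 0 0 0 0 0 0 0.75; 0 0 0 0 0 0 0.8; 0 0 0 0 0 0 0.85; 0 0 0 0 0 0 0.9; 0 0 0 0 0 0 1; 0 0 0 0 0 0 1; 0 0 0 0 0 0 1" --squeeze 60

```text
clock: 13.93
eef_pos: [485.7, 23.6, 89.1]
tcp_rot: [-1.575, -0.002, 2.734]
contact_force: [-0.2, 0.4, -1.6]
opening: 0.041
```

>>> apply_moves --series "0 0 0 0 0 0 1; 0 -0.2 0 0 0 0 1; 0 -0.5 0 0 0 0 1; 0 -1 0 0 0 0 1; 0 -1 0 0 0 0 1; 0 -1 0 0 0 0 1; 0 -1 0 0 0 0 1; 0 -0.3 0 0 0 0 1; 0 0 0 0 0 0 1; 0 0 0 0 0 0 1" --squeeze 80

```text
clock: 14.77
eef_pos: [485.7, 23.4, 139.4]
tcp_rot: [-1.575, -0.001, 2.734]
contact_force: [-0.3, -0.1, -1.6]
opening: 0.034
```

Run:
```python
from h import *
s=r.sense();print(s['eef_pos'].round(1),s["contact_force"],s["opening"])
w=r.grab_frame("wrist");i=r.grab_frame("scene");cv2.imwrite("pics/w6.png",w);cv2.imwrite("pics/p2.png",np.hstack([cv2.resize(i[140:380,80:400],(400,300)),cv2.resize(w,(400,300))]))
```

```text
[485.7  23.4 139.4] [-0.3 -0.1 -1.6] 0.034207551788134685
```

View pics/p2.png

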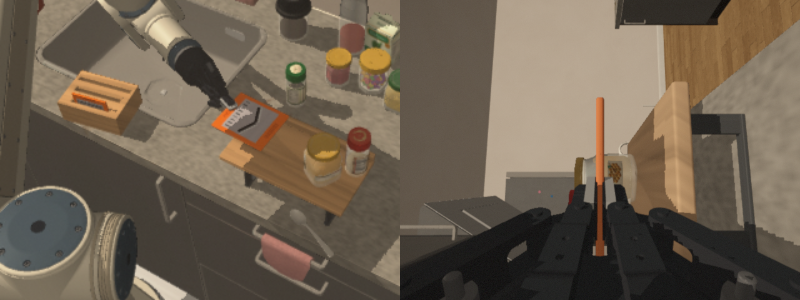

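The view shows the plate held in line with the pads, about 50 mm above the riser; contact force -1.6 N matches its weight. Next I'll carry it left and toward me, away from the cupboards, before turning it down.

>>> apply_moves --series "1 -1 -0.7 0 0 0 1; 2.2 -1 -1.6 0 0 0 1; 2.2 -1 -1.6 0 0 0 1; 2.2 -1 -1.6 0 0 0 1; 2.3 -1 -1.7 0 0 0 1; 2.3 -1 -1.7 0 0 0 1; 2.3 -1 -1.7 0 0 0 1; 2.3 -1 -1.7 0 0 0 1; 2.3 -1 -1.7 0 0 0 1; 2.3 -1 -1.6 0 0 0 1"

```text
clock: 15.7
eef_pos: [349.6, 252.7, 240.9]
tcp_rot: [-1.574, -0.002, 2.734]
contact_force: [-0.1, 0.2, -1.8]
opening: 0.032
```

```bash
cat > goal.py <<'E'
from h import *
from scipy.spatial.transform import Rotation as R
g=.373;yaw=.188;B=np.array([421.8,340.1]);d=np.array([-8.9,0,59.9])
bx=np.array([np.cos(yaw),np.sin(yaw),0]);w=np.array([-np.sin(yaw),np.cos(yaw),0]);p=np.array([0,0,-1.])
G=np.c_[-np.sin(g)*p+np.cos(g)*w,bx,np.cos(g)*p+np.sin(g)*w]
def tcp(zc): return np.r_[B,zc]-G@d
s=r.sense();T=s["eef_pos"];M=R.from_euler("xyz",s["tcp_rot"]).as_matrix()
print(s["clock"],T,s["qpos"].round(2),s["contact_force"],s["opening"])
rv=R.from_matrix(M.T@G).as_rotvec();print("det",np.linalg.det(G).round(3),"rotvec",rv.round(3),np.linalg.norm(rv).round(3))
for zc in(200,140,70): print(zc,"tcp",tcp(zc),"shift cm in goal tool axes",(G.T@(tcp(zc)-T)/10).round(2))
E
python3 goal.py
```

```text
15.7 [349.6 252.7 240.9] [ 0.8  0.9  1.5 -0.4  2.3 -0.3] [-0.1  0.2 -1.8] 0.03218653500398924
det 1.0 rotvec [-1.6  1.   0.5] 1.969
200 tcp [424.3 326.8 259. ] shift cm in goal tool axes [6.1 8.7 0.5]
140 tcp [424.3 326.8 199. ] shift cm in goal tool axes [4.  8.7 6. ]
70 tcp [424.3 326.8 129. ] shift cm in goal tool axes [ 1.4  8.7 12.6]
```

```bash
python3 goal.py >/dev/null; python3 -c "
from goal import *
print((rv/17).tolist())
for k in range(0,18,3): 
  m=R.from_matrix(M)*R.from_rotvec(rv*k/17);print(k,T-m.as_matrix()[:,2]*322)" | tail -7
```

```text
[-0.09385021262548332, 0.06125179885397505, 0.02935121786795106]
0 [477.2 548.4 241.8]
3 [519.7 510.2 333.1]
6 [535.7 446.5 418.5]
9 [523.1 365.1 487.9]
12 [483.5 275.6 532.9]
15 [421.6 188.7 548.2]
```

>>> apply_moves --series "2.3 0 1 0 0 0 1; 2.3 0 1 0 0 0 1; 0 0 0 -0.0939 0.0613 0.0294 1; 0 0 0 -0.0939 0.0613 0.0294 1; 0 0 0 -0.0939 0.0613 0.0294 1; 0 0 0 -0.0939 0.0613 0.0294 1; 0 0 0 -0.0939 0.0613 0.0294 1; 0 0 0 -0.0939 0.0613 0.0294 1; 0 0 0 -0.0939 0.0613 0.0294 1; 0 0 0 -0.0939 0.0613 0.0294 1"

```text
clock: 16.53
eef_pos: [300.7, 251.6, 240.6]
tcp_rot: [-2.356, 0.027, 2.201]
contact_force: [0.7, -1.1, -2.5]
opening: 0.035
```

>>> apply_moves --series "0 0 0 -0.0939 0.0613 0.0294 1; 0 0 0 -0.0939 0.0613 0.0294 1; 0 0 0 -0.0939 0.0613 0.0294 1; 0 0 0 -0.0939 0.0613 0.0294 1; 0 0 0 -0.0939 0.0613 0.0294 1; 0 0 0 -0.0939 0.0613 0.0294 1; 0 0 0 -0.0939 0.0613 0.0294 1; 0 0 0 -0.0939 0.0613 0.0294 1; 0 0 0 -0.0939 0.0613 0.0294 1; 0 0 0 0 0 0 1"

```text
clock: 17.37
eef_pos: [297.0, 249.4, 239.2]
tcp_rot: [3.14, -0.376, 1.755]
contact_force: [-0.6, -1.2, -1.9]
opening: 0.036
```

```bash
sed -i 's/precision=1/precision=3/' h.py; python3 goal.py
```

```text
17.3667 [296.977 249.374 239.17 ] [ 0.39 -0.07  2.21  0.45  0.96 -0.05] [-0.567 -1.162 -1.861] 0.03575439854997565
det 1.0 rotvec [ 0.003 -0.003 -0.003] 0.005
200 tcp [424.331 326.798 259.024] shift cm in goal tool axes [ 5.59 13.96  0.06]
140 tcp [424.331 326.798 199.024] shift cm in goal tool axes [ 3.4  13.96  5.64]
70 tcp [424.331 326.798 129.024] shift cm in goal tool axes [ 0.85 13.96 12.16]
```

>>> apply_moves --series "0.69 2.33 0.3 0 0 0 1; 0.69 2.33 0.5 0 0 0 1; 0.69 2.33 0.6 0 0 0 1; 0.69 2.33 0.8 0 0 0 1; 0.69 2.33 0.8 0 0 0 1; 0.69 2.33 0.8 0 0 0 1; 0 0 0 0 0 0 1; 0 0 0 0 0 0 1; 0 0 0 0 0 0 1; 0 0 0 0 0 0 1"

```text
clock: 18.2
eef_pos: [427.5, 328.2, 219.8]
tcp_rot: [-3.141, -0.373, 1.758]
contact_force: [0.0, -1.0, -0.9]
opening: 0.034
```

Run:
```python
from goal import *
c=r.camera_info("scene");w=r.camera_info("wrist");i=r.grab_frame("scene");W=r.grab_frame("wrist")
C=T+M@d; pl=[C+60*a*M@(np.cos(g)*np.array([0,0,1])-np.sin(g)*np.array([1,0,0]))+52*b*M@(np.sin(g)*np.array([0,0,1])+np.cos(g)*np.array([1,0,0])) for a,b in((-1,-1),(-1,1),(1,1),(1,-1))]
print("pred corners",np.array(pl))
pp=np.array([proj(c,q) for q in pl]);print("scene pred",pp);x0,y0=int(pp[:,0].mean())-60,int(pp[:,1].mean())-45
a=cv2.resize(i[y0:y0+100,x0:x0+100],(500,500),interpolation=cv2.INTER_CUBIC)
for q in pp: cv2.circle(a,tuple(int(v) for v in (q-[x0,y0])*5),3,(255,0,0),-1)
for u,v in((-54,-4.5),(54,-4.5),(54,4.5),(-54,4.5)):
    P=np.r_[B,58]+u*w_ if 0 else np.r_[B,58]+u*np.array([-np.sin(yaw),np.cos(yaw),0])+v*bx
    q=proj(c,P);cv2.circle(a,tuple(int(t) for t in (q-[x0,y0])*5),2,(255,255,0),-1)
    q=proj(w,P);cv2.circle(W,tuple(int(t) for t in q),3,(255,255,0),-1)
for q in pl: q=proj(w,q);cv2.circle(W,tuple(int(t) for t in q),3,(255,0,0),-1)
cv2.imwrite("pics/q1.png",np.hstack([a,cv2.resize(W[100:400,230:410],(300,500))]));print(x0,y0)
```

```text
18.2 [427.457 328.235 219.837] [ 0.44  0.21  1.95  0.46  0.93 -0.02] [ 0.027 -1.006 -0.887] 0.03381824200685835
det 1.0 rotvec [-0.  0. -0.] 0.001
200 tcp [424.331 326.798 259.024] shift cm in goal tool axes [ 1.35 -0.33 -3.68]
140 tcp [424.331 326.798 199.024] shift cm in goal tool axes [-0.84 -0.33  1.91]
70 tcp [424.331 326.798 129.024] shift cm in goal tool axes [-3.39 -0.33  8.43]
pred corners [[434.631 290.451 220.815]
 [415.234 392.626 220.809]
 [415.194 392.612 100.809]
 [434.591 290.437 100.815]]
scene pred [[161.726 176.312]
 [126.046 167.087]
 [137.575 199.16 ]
 [171.198 208.267]]
89 142
```

View pics/q1.png

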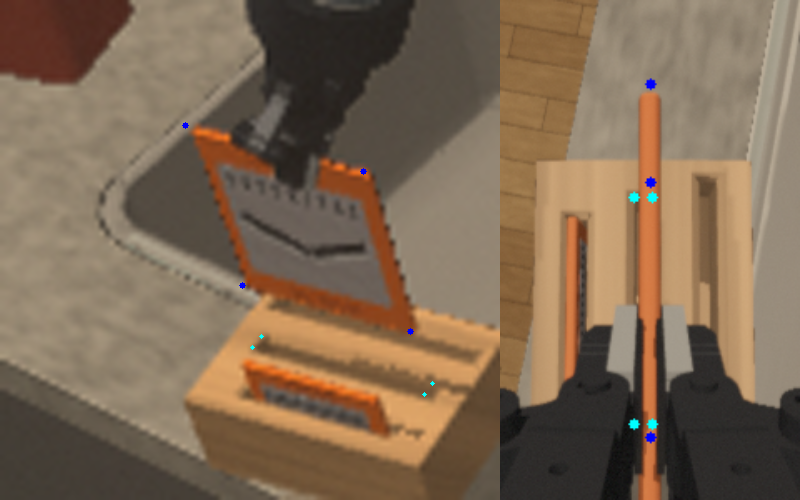

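The overlay shows the plate hanging upright over the block, parallel to the slot. It sits about 3 mm too far along +x (known) and perhaps 2–5 mm toward -y of the prediction. I'll correct x, lower to just above the mouth, and measure plate against slot in the same image.

>>> apply_moves --series "-0.2 -0.1 0.5 0 0 0 1; -0.2 -0.1 0.5 0 0 0 1; -0.2 -0.13 0.5 0 0 0 1; -0.2 0 0.5 0 0 0 1; -0.2 0 0.5 0 0 0 1; -0.2 0 0.34 0 0 0 1; 0 0 0 0 0 0 1; 0 0 0 0 0 0 1; 0 0 0 0 0 0 1; 0 0 0 0 0 0 1"

```text
clock: 19.13
eef_pos: [425.8, 327.1, 189.5]
tcp_rot: [3.139, -0.374, 1.758]
contact_force: [0.9, 0.0, -1.8]
opening: 0.033
```

Run:
```python
from goal import *
i=r.grab_frame("scene");cv2.imwrite("pics/sc2.png",i)
a=cv2.resize(i[160:260,110:220],(660,600),interpolation=cv2.INTER_CUBIC)
cv2.imwrite("pics/q2.png",a)
```

```text
19.1333 [425.806 327.083 189.486] [ 0.44  0.25  1.99  0.48  0.87 -0.06] [ 0.934  0.045 -1.791] 0.033161485354738514
det 1.0 rotvec [ 0.003 -0.001 -0.001] 0.003
200 tcp [424.331 326.798 259.024] shift cm in goal tool axes [ 2.53 -0.15 -6.48]
140 tcp [424.331 326.798 199.024] shift cm in goal tool axes [ 0.35 -0.15 -0.89]
70 tcp [424.331 326.798 129.024] shift cm in goal tool axes [-2.2  -0.15  5.63]
```

View pics/q2.png

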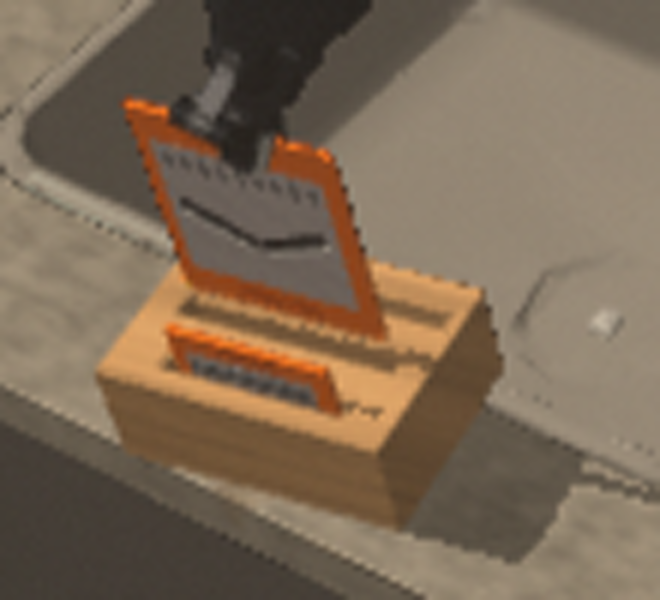

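In the zoom (×6, offset (110,160)): block top corners (97,375), (383,453), (485,290); plate bottom corners ≈(190,287), (384,337); top corners (126,102), (335,152).

Run:
```python
from goal import *
c=r.camera_info("scene");f=lambda p:(p[0]/6+110,p[1]/6+160)
wv=np.array([-np.sin(yaw),np.cos(yaw),0])
loc=lambda P:np.array([(P-np.r_[B,0])@bx,(P-np.r_[B,0])@wv,P[2]])
for p,e in(((97,375),(-53,73)),((383,453),(-53,-73)),((485,290),(53,-73))): print("block corner",loc(onz(c,f(p),58)),"exp",e)
C=T+M@d;zb=C[2]-60;print("pred centre local",loc(C),"bottom z",zb)
for p in((190,287),(384,337)): print("bottom",loc(onz(c,f(p),zb)))
for p in((126,102),(335,152)): print("top",loc(onz(c,f(p),zb+120)))
# plate mask based: orange blob extreme corners
i=cv2.imread("pics/sc2.png");h=cv2.cvtColor(i,cv2.COLOR_BGR2HSV);m=cv2.inRange(h,(4,170,130),(16,255,255));m[:, :110]=0;m[:,185:]=0;m[:170]=0;m[217:]=0
b=blobs(m,5);q=cv2.approxPolyDP(cv2.convexHull(np.vstack(b[:1])),2,True)[:,0];print(q.tolist(),((q-[110,160])*6).tolist())
```

```text
19.1833 [425.789 327.091 189.5  ] [ 0.44  0.25  1.99  0.48  0.87 -0.06] [-0.451  0.688 -0.445] 0.03548643626430283
det 1.0 rotvec [ 0.003 -0.001 -0.001] 0.003
200 tcp [424.331 326.798 259.024] shift cm in goal tool axes [ 2.53 -0.15 -6.47]
140 tcp [424.331 326.798 199.024] shift cm in goal tool axes [ 0.35 -0.15 -0.89]
70 tcp [424.331 326.798 129.024] shift cm in goal tool axes [-2.21 -0.15  5.63]
block corner [-52.663  67.646  58.   ] exp (-53, 73)
block corner [-51.315 -79.119  58.   ] exp (-53, -73)
block corner [ 53.557 -76.459  58.   ] exp (53, -73)
pred centre local [  1.641   0.058 130.485] bottom z 70.48539243151271
bottom [ 0.64  46.806 70.485]
bottom [  2.345 -53.511  70.485]
top [  0.324  45.3   190.485]
top [  2.883 -56.064 190.485]
[[130, 177], [164, 185], [173, 216], [140, 206]] [[120, 102], [324, 150], [378, 336], [180, 276]]
```

Relative to the block in the same image, the plate is within about 1 mm along the slot and about 2 mm high in x. I'll correct x by -2 mm and start inserting.

>>> apply_moves --series "0 -0.1 0 0 0 0 1; 0 -0.1 0 0 0 0 1; 0 0 0 0 0 0 1; -0.15 0 0.37 0 0 0 1; -0.15 0 0.37 0 0 0 1; -0.15 0 0.37 0 0 0 1; -0.15 0 0.37 0 0 0 1; -0.13 0 0.38 0 0 0 1; 0 0 0 0 0 0 1; 0 0 0 0 0 0 1"

```text
clock: 20.02
eef_pos: [423.4, 326.5, 168.8]
tcp_rot: [3.141, -0.373, 1.757]
contact_force: [0.1, 0.5, -1.4]
opening: 0.031
```

```bash
python3 goal.py
```

```text
20.0167 [423.446 326.55  168.785] [ 0.44  0.28  2.01  0.5   0.82 -0.09] [ 0.064  0.544 -1.439] 0.031284172982658266
det 1.0 rotvec [ 0.001 -0.    -0.001] 0.002
200 tcp [424.331 326.798 259.024] shift cm in goal tool axes [ 3.3   0.09 -8.4 ]
140 tcp [424.331 326.798 199.024] shift cm in goal tool axes [ 1.11  0.09 -2.81]
70 tcp [424.331 326.798 129.024] shift cm in goal tool axes [-1.44  0.09  3.71]
```

>>> apply_moves --series "-0.15 0 0.37 0 0 0 1; -0.15 0 0.37 0 0 0 1; -0.15 0 0.37 0 0 0 1; -0.15 0 0.37 0 0 0 1; -0.15 0 0.37 0 0 0 1; -0.15 0 0.37 0 0 0 1; 0 0 0 0 0 0 1; 0 0 0 0 0 0 1; 0 0 0 0 0 0 1; 0 0 0 0 0 0 1"

```text
clock: 20.85
eef_pos: [423.9, 326.4, 145.5]
tcp_rot: [3.139, -0.374, 1.758]
contact_force: [0.6, -0.3, -1.7]
opening: 0.034
```

>>> apply_moves --series "-0.07 0 0.19 0 0 0 1; -0.07 0 0.19 0 0 0 1; -0.07 0 0.19 0 0 0 1; -0.07 0 0.19 0 0 0 1; -0.07 0 0.19 0 0 0 1; -0.07 0 0.19 0 0 0 1; 0 0 0 0 0 0 1; 0 0 0 0 0 0 1; 0 0 0 0 0 0 1; 0 0 0 0 0 0 1"

```text
clock: 21.68
eef_pos: [423.8, 326.6, 133.2]
tcp_rot: [3.14, -0.374, 1.758]
contact_force: [-0.0, 0.1, -1.8]
opening: 0.033
```

>>> apply_moves --series "-0.04 0 0.09 0 0 0 1; 0 0 0 0 0 0 1; -0.04 0 0.09 0 0 0 1; 0 0 0 0 0 0 1; -0.04 0 0.09 0 0 0 1; 0 0 0 0 0 0 1; 0 0 0 0 0 0 1; 0 0 0 0 0 0 1; 0 0 0 0 0 0 1; 0 0 0 0 0 0 1"

```text
clock: 22.52
eef_pos: [423.9, 326.6, 130.3]
tcp_rot: [3.139, -0.374, 1.758]
contact_force: [-0.2, 1.0, 2.4]
opening: 0.036
```

>>> apply_moves --series "-0.02 0 0.05 0 0 0 1; 0 0 0 0 0 0 1; -0.02 0 0.05 0 0 0 1; 0 0 0 0 0 0 1; 0 0 0 0 0 0 1; 0 0 0 0 0 0 1; 0 0 0 0 0 0 1; 0 0 0 0 0 0 1; 0 0 0 0 0 0 1; 0 0 0 0 0 0 1"

```text
clock: 23.35
eef_pos: [424.4, 327.1, 130.2]
tcp_rot: [3.138, -0.375, 1.758]
contact_force: [-1.0, 0.3, 10.5]
opening: 0.035
```

>>> apply_moves --series "0.02 0 -0.05 0 0 0 1; 0 0 0 0 0 0 0.8; 0 0 0 0 0 0 0.6; 0 0 0 0 0 0 0.4; 0 0 0 0 0 0 0.2; 0 0 0 0 0 0 0; 0 0 0 0 0 0 0; 0 0 0 0 0 0 0; 0 0 0 0 0 0 0; 0 0 0 0 0 0 0"

```text
clock: 24.18
eef_pos: [423.7, 326.5, 129.6]
tcp_rot: [3.14, -0.374, 1.758]
contact_force: [0.6, -0.7, -0.8]
opening: 0.503
```

>>> apply_moves --series "0 0 -0.5 0 0 0 0; 0 0 -1 0 0 0 0; 0 0 -1.5 0 0 0 0; 0 0 -2 0 0 0 0; 0 0 -2 0 0 0 0; 0 0 -2 0 0 0 0; 0 0 -2 0 0 0 0; 0 0 -1 0 0 0 0; 0 0 0 0 0 0 0; 0 0 0 0 0 0 0"

```text
clock: 25.02
eef_pos: [431.9, 283.2, 241.7]
tcp_rot: [3.139, -0.374, 1.758]
contact_force: [-0.3, 0.1, -0.8]
opening: 0.497
```

Run:
```python
from goal import *
i=r.grab_frame("scene");cv2.imwrite("pics/fin.png",i);W=r.grab_frame("wrist");
cv2.imwrite("pics/q3.png",np.hstack([cv2.resize(i[150:330,110:390],(560,360),interpolation=cv2.INTER_CUBIC),cv2.resize(W[:,200:440],(180,360))]))
```

```text
25.0167 [431.86  283.243 241.681] [ 0.35  0.16  1.96  0.44  1.   -0.08] [-0.254  0.066 -0.798] 0.49685797132547477
det 1.0 rotvec [ 0.003 -0.001 -0.001] 0.004
200 tcp [424.331 326.798 259.024] shift cm in goal tool axes [ 4.75  0.07 -0.  ]
140 tcp [424.331 326.798 199.024] shift cm in goal tool axes [2.56 0.07 5.58]
70 tcp [424.331 326.798 129.024] shift cm in goal tool axes [ 0.01  0.07 12.1 ]
```

View pics/q3.png

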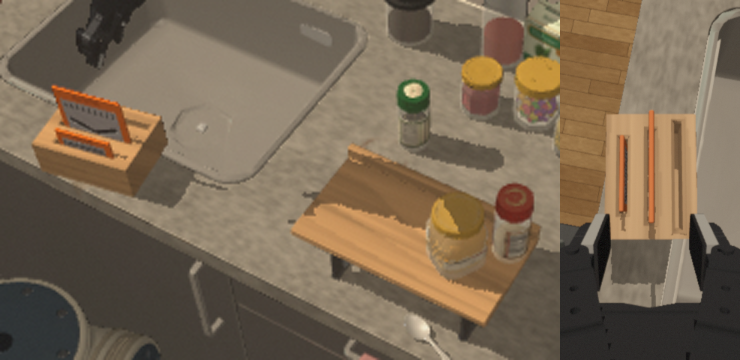

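The insert stands in the middle slot and everything else looks in place. I'll do one numeric check of height and tilt before signing off.

Run:
```python
from goal import *
c=r.camera_info("scene");i=cv2.imread("pics/fin.png");h=cv2.cvtColor(i,cv2.COLOR_BGR2HSV);m=cv2.inRange(h,(4,170,130),(16,255,255));m[:,:110]=0;m[:,185:]=0;m[:170]=0;m[230:]=0
b=max(blobs(m,5),key=lambda k:-k[:,0,1].min());q=cv2.approxPolyDP(cv2.convexHull(b),2,True)[:,0]
wv=np.array([-np.sin(yaw),np.cos(yaw),0])
for p in q:
    o,dd=ray(c,p+.5);P=o+dd*((np.r_[B,0]-o)@bx+.9)/(dd@bx);print(p,"along",(P-np.r_[B,0])@wv+5,"z",P[2])
s0=cv2.imread("pics/scene0.png")
x=cv2.absdiff(s0,i).max(2)>60
for n,(u,v,a,e) in dict(honey=(325,248,355,290),red=(356,240,380,280),green=(305,188,328,225),spoon=(310,303,350,345),mug=(415,318,460,375)).items(): print(n,x[v:e,u:a].mean().round(3))
print(s["contact_force"]); r.sign_off()
```

```text
25.1167 [431.072 283.342 240.455] [ 0.35  0.17  1.96  0.44  1.   -0.08] [ 0.669 -0.098 -0.33 ] 0.5028461211308003
det 1.0 rotvec [ 0.001 -0.    -0.001] 0.002
200 tcp [424.331 326.798 259.024] shift cm in goal tool axes [ 4.77  0.15 -0.13]
140 tcp [424.331 326.798 199.024] shift cm in goal tool axes [2.58 0.15 5.46]
70 tcp [424.331 326.798 129.024] shift cm in goal tool axes [ 0.03  0.15 11.98]
[136 193] along 52.18913337941135 z 127.37457830096105
[168 201] along -45.93305514040633 z 129.84685746853052
[174 220] along -47.073312697582814 z 53.419875929142336
[143 212] along 51.47382697131243 z 50.945696468789265
honey 0.221
red 0.16
green 0.0
spoon 0.251
mug 0.149
[ 0.669 -0.098 -0.33 ]
the job is handed in; nothing more can be done
```

The insert is standing in the middle slot of the block, released, and the job was handed in at about 25 s of the 61 s. I pressed on it with about 6 N and dragged it 60 mm, to an overhang of about 28 mm. I then pinched that end with the tool held level and turned so the wrist cleared the block. After that I lifted the insert, turned it upright and lowered it until it met the slot floor (10 N), then opened the fingers and backed off.

**Last checks that agree:**
- **Height:** the top edge measured 127–130 mm above the worktop (130 expected), so it is fully home.
- **Position:** the ends were about +52 and −46 mm along the slot (±52 expected). That puts the centre within about 3 mm of the middle, at one-pixel accuracy.
- **Upright:** the tilt in the plate's plane is about 0.025 rad by the corner heights.
- **Robot clear:** the force on the tool was under 1 N, and the fingers were clear of everything.
- **Other things:** the final picture shows the two spice jars and the honey jar upright and the small insert still in its slot.

**Checks that disagreed or fell short:**
- **Before/after comparison:** a raw picture difference was zero for the green jar but 15–25 % for the honey jar, red jar, mug and spoon boxes. I put this down to the arm's shadow having moved. Nothing came near them, but I did not measure their positions afterwards, and the mug was outside the final crop.
- **Cameras:** the scene and wrist cameras disagreed by about 5 mm along the slot, so I set the insert relative to the block within one image. An early height measurement from two views of the insert failed (145 mm instead of 90), so I took its height from the finger touch.
- **Picture count:** I viewed 14 pictures, four over the budget. One was wasted after a move in the wrong direction.

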